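# Put the battery packs on charge

### The job

Put the three battery packs on charge: carry each one to the charging cradle of its own size and set it down gently, not dropped, so that it lies flat on the cradle's plate between the four corner guides, lengthwise. Leave the mains adapter, the white module, the multimeter and the screw tray where they are.

Things in the scene. Friction and masses are not known exactly. Their poses are not given: they have to be found in the camera images.
- pack_large_center (a point): The large battery pack: loose dark grey plastic block, 100 mm long (its x axis), 52 mm wide (y), 48 mm tall (z up), with a pale band round each end and three brass contact strips across the middle of its top. The point is its centre, 24 mm above its underside. Weighs about 400 g. It is the same either way round (half a turn changes nothing).
- pack_medium_center (a point): The medium battery pack: loose dark grey plastic block, 78 mm long (its x axis), 42 mm wide (y), 48 mm tall (z up), with a pale band round each end and three brass contact strips across the middle of its top. The point is its centre, 24 mm above its underside. Weighs about 260 g. It is the same either way round (half a turn changes nothing).
- pack_small_center (a point): The small battery pack: loose dark grey plastic block, 58 mm long (its x axis), 30 mm wide (y), 48 mm tall (z up), with a pale band round each end and three brass contact strips across the middle of its top. The point is its centre, 24 mm above its underside. Weighs about 140 g. It is the same either way round (half a turn changes nothing).
- cradle_large: The large pack's charging cradle, fixed: grey plate 126 x 78 mm (x, y), 6 mm thick, brass strips in the middle, an L-shaped guide 14 mm tall (top 20 mm above the bench) at each corner. Pocket between the guides 116 x 68 mm: 8 mm round its pack, long way along x. Both long sides are open for fingers over the middle 86 mm. Origin: underside centre, at bench level; z up.
- cradle_medium: The medium pack's charging cradle, fixed: grey plate 104 x 68 mm (x, y), 6 mm thick, brass strips in the middle, an L-shaped guide 14 mm tall (top 20 mm above the bench) at each corner. Pocket between the guides 94 x 58 mm: 8 mm round its pack, long way along x. Both long sides are open for fingers over the middle 70 mm. Origin: underside centre, at bench level; z up.
- cradle_small: The small pack's charging cradle, fixed: grey plate 84 x 56 mm (x, y), 6 mm thick, brass strips in the middle, an L-shaped guide 14 mm tall (top 20 mm above the bench) at each corner. Pocket between the guides 74 x 46 mm: 8 mm round its pack, long way along x. Both long sides are open for fingers over the middle 56 mm. Origin: underside centre, at bench level; z up.
- adapter: Bystander: a mains adapter, loose black ribbed brick 92 x 46 x 34 mm (x, y, z) without brass strips, with a stub of 14 mm at its +x end. Origin: underside centre. Not a battery; stays where it is.
- module: Bystander: a plug-in measuring module, loose white box 90 x 44 x 46 mm (x, y, z) with blue sockets at its -x end. Origin: underside centre. Stays where it is.
- multimeter: Bystander: an orange and black multimeter lying on its back, loose, 170 x 82 mm, 48 mm tall. Origin: underside centre. Stays where it is.
- screw_tray: Bystander: a loose open steel tray with brass screws, 120 x 90 x 28 mm. Origin: underside centre. Stays where it is.

How it is judged:
By the outcome, as a careful person would: the job done as asked, in the order asked, and still so for the second after the job is handed in, with the robot touching nothing.
It also fails if it takes over 88 s, if anything falls off the work surface, if the arm or the gripper's body presses on something with over 40 N, if the wrist force passes 120 N, or if a joint passes its speed limit or range.

### The arm

A 6-joint arm with a two-finger parallel gripper is mounted at the origin on the work surface. World frame = base frame: x ahead of the robot, y to its left, z up, the work surface at z = 0. Lengths are in m, angles in rad, forces in N, time in s.
With the tool pointing down it reaches from about 0.325 to 0.9 m from the base axis. Payload 3.5 kg.
Tool frame: the origin (TCP) lies on the centre line of the jaws, within the pads' length; the fingertips stand 8 mm ahead of it and the grasp point (between the pads) lies 11 mm behind it; z points along the fingers, x is the direction in which the jaws open and shut, and the axes are right-handed (so a half turn about z gives the same grasp; the last joint's range is limited). The gripper opens to 85 mm and grips with 20 to 120 N. Pads are 22 mm wide; open, the fingers measure 114 mm over their backs; the gripper's body (76 mm by 85 mm) begins 54 mm behind the grasp point. The pads swing forward as they close: fully open they stand 13 mm farther back than shut.
Start: joints at [1.071, 0.276, -0.026, 1.268, 0, 1.467], TCP at [0.242, 0.576, 0.239] pointing down, gripper open.
Joint ranges: [-3.12, 3.12], [-0.85, 1.88], [-1.08, 1.24], [-1.95, 2.15], [-1.57, 1.53], [-3.14, 3.14]. Speed limits (rad/s): [2.57, 2.57, 3.14, 3.14, 3.14, 3.14].

### API

Orientations are given as a unit quaternion [x, y, z, w].
In Python, from bench import sense, vision, order gives the robot as it stands.
- The arm moves only by the shell command python3 -m creep 'ROWS' [FORCE]. ROWS is JSON, one flat list of numbers, 7 for each row, row after row: the shift along the tool's x, y, z in m, then the turn, a rotation vector about the tool's x, y, z in rad, then the finger opening in m, from 0 to 0.0854. In form: [x, y, z, ax, ay, az, fingers, x, y, z, ax, ay, az, fingers, ...]. A call has 1 to 20 rows; each row shifts and turns the pose as measured when the row begins, along the tool's axes as they then stand; what a row does not reach is not made up. A row lasts 1/10 s, in which the tool goes at most 50 mm and 8.59 degrees, less where a joint would pass 70% of its speed; a pose out of reach is approached as far as the arm can. A call with a gripper value outside its range is refused whole. The fingers move at their own pace and stop on an object; FORCE is the grip in N (left out, the last holds). Time passes only in rows, so rows that do not move let the fingers close. It gives the time, the measured TCP pose, the force and the opening at its end, in the units of the state.
- sense(): the state, without advancing time (a new reading comes with each control period).
- vision.capture(name): name is "scene" or "top" or "wrist"; returns the picture (420x560x3 uint8, red, green, blue); there is no depth.
- vision.calibration(name): a dict with "fx", "fy", "cx", "cy" (pixels), "distortion" ([k1, k2, p1, p2, k3] as OpenCV has them; the pictures are not rectified), "camera_from_world" (4x4, takes a point from world to camera coordinates). Camera axes: x right, y down, z forward; pixel columns grow to the right and rows downward; lengths in m; the calibration is good to about 2 mm. A picture is of the moment at which its call begins: read the wrist's pose just before it. calibration takes no time and is no camera call; for the wrist camera it gives the pose at the moment of the call.
- order.finish_job(): hands the job in, once; it reports no verdict.
Trained networks look in the newest picture that a camera, given by its name, has taken for a name from the list of things; names that differ only in an ending like _2 or _b are one class to them, and where a whole thing is asked for, a point or a joint stands for the part that bears it (a point fixed in the world has none). Each returns a list of dicts, best first, with "confidence" (0 to 1); they miss things now and then, are a little off and sometimes report something else, mostly with a low value. They report only what shows in the picture. A call takes as long as a camera call.
- vision.cut_out(query, camera): "mask" (420x560 bool, what is visible of it) and "bbox" ([centre column, centre row, width, height] as shares, 0 to 1, of the picture: columns of its width, rows of its height, round what is visible of it).
- vision.pinpoint(query, camera): "point" ([column, row] as shares, 0 to 1, of the picture: columns of its width, rows of its height: a listed point, or the origin of a listed thing).
The state is a dict: "t": time; "joint_positions": joint angles; "qvel": joint speeds; "joint_efforts": joint torques, N m; "tool_pos": TCP position; "tcp_rot": TCP orientation; "force": force on the tool from outside, world axes, zero at the start; "ft_torque": the same for the moment, N m; "finger_gap": finger opening in m.
Only numpy, scipy, OpenCV 4.12 (cv2) and the standard library are available. Lean on these libraries where they do the work, as an engineer would, in place of code of your own. Each camera call takes 0.05 s, during which the arm holds its last target.

## Working session

There is one attempt and no reset: what is moved stays moved. The work goes in short steps, Python scripts to look and compute and a shell command to move; the robot and the scene stay as the last step left them, time stands still between calls to the robot, and variables do not carry over. Pictures are saved under pics/ and viewed, and the job is handed in when it is done.

```bash
ls; mkdir -p pics; python3 - <<'E'
from bench import sense, vision
import cv2
print(sense())
for n in ("scene","top"):
    im=vision.capture(n); cv2.imwrite(f"pics/{n}0.png",im[:,:,::-1])
    c=vision.calibration(n); print(n,c)
E
```

```text
pics
{'t': 0.0, 'joint_positions': array([ 1.07056972e+00,  2.77108196e-01, -2.78648452e-02,  1.26800608e+00,
       -4.09503624e-07,  1.46740660e+00]), 'qvel': array([ 1.78148190e-03,  9.77671460e-04,  9.51063471e-05, -3.39300870e-04,
       -1.20206096e-03, -1.75282795e-04]), 'joint_efforts': array([-4.06894114e-04, -4.45513129e+01,  2.95199811e+01,  1.65035221e-02,
       -9.64824176e-05,  6.40235513e-06]), 'tool_pos': array([0.24120451, 0.57576419, 0.23818264]), 'tcp_rot': array([ 8.32616753e-01,  5.53848491e-01, -9.66153340e-04,  5.07638020e-04]), 'force': array([ 1.06355598, -0.07752409,  0.36616836]), 'ft_torque': array([ 0.06200382, -0.02548414, -0.00770082]), 'finger_gap': 0.08539047811532212}
scene {'fx': 445.15210064416607, 'fy': 445.15210064416607, 'cx': 283.81878145161875, 'cy': 207.78288830324973, 'distortion': array([0.01921076, 0.        , 0.        , 0.        , 0.        ]), 'camera_from_world': array([[-0.35913357,  0.93326342,  0.00651715,  0.20822118],
       [ 0.74989988,  0.29271547, -0.59326877, -0.36129975],
       [-0.55558371, -0.20817552, -0.80497807,  1.66888495],
       [ 0.        ,  0.        ,  0.        ,  1.        ]])}
top {'fx': 508.53940616541297, 'fy': 508.53940616541297, 'cx': 283.4815485334243, 'cy': 217.04426765355933, 'distortion': array([0.06661742, 0.        , 0.        , 0.        , 0.        ]), 'camera_from_world': array([[ 6.91529838e-03, -9.99889841e-01, -1.31333500e-02,
        -2.49402615e-04],
       [-9.98540237e-01, -6.20120703e-03, -5.36557520e-02,
         5.40742507e-01],
       [ 5.35683987e-02,  1.34852239e-02, -9.98473122e-01,
         1.52793563e+00],
       [ 0.00000000e+00,  0.00000000e+00,  0.00000000e+00,
         1.00000000e+00]])}
```

View pics/scene0.png

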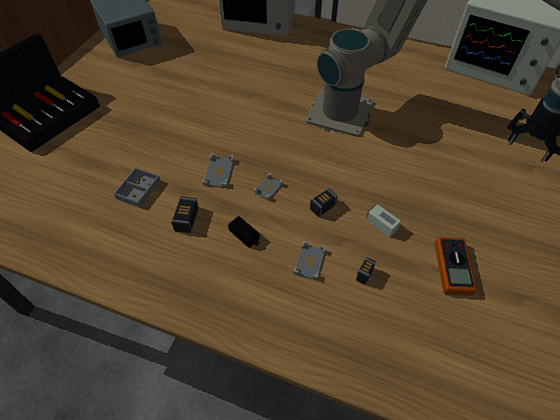

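View pics/top0.png

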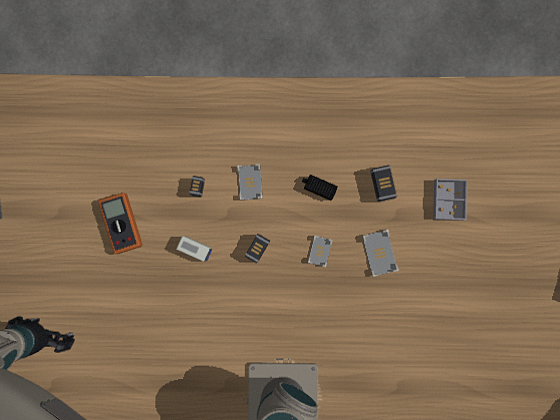

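```bash
cat > h.py <<'E'
import numpy as np, cv2, pickle
from scipy.optimize import minimize
DIM={'pack_large_center':(.1,.052,.048),'pack_medium_center':(.078,.042,.048),'pack_small_center':(.058,.03,.048)}
CR={'cradle_large':(.126,.078,.086),'cradle_medium':(.104,.068,.070),'cradle_small':(.084,.056,.056)}
def box(x0,x1,y0,y1,z0,z1):
    return np.array([(x,y,z) for x in(x0,x1) for y in(y0,y1) for z in(z0,z1)],float)
def parts(n,zb=0):
    if n in DIM:
        a,b,c=DIM[n]; return [box(-a/2,a/2,-b/2,b/2,zb,zb+c)]
    a,b,o=CR[n]; P=[box(-a/2,a/2,-b/2,b/2,0,.006)]
    for sx in(1,-1):
        for sy in(1,-1):
            l=(a-o)/2
            P.append(box(*sorted((sx*a/2,sx*o/2)),*sorted((sy*b/2,sy*(b/2-.005))),0,.02))
            P.append(box(*sorted((sx*a/2,sx*(a/2-.005))),*sorted((sy*b/2,sy*(b/2-l*.8))),0,.02))
    return P
def proj(cal,P):
    M=cal['camera_from_world']; K=np.array([[cal['fx'],0,cal['cx']],[0,cal['fy'],cal['cy']],[0,0,1]])
    return cv2.projectPoints(np.ascontiguousarray(P,float).reshape(-1,1,3),cv2.Rodrigues(M[:3,:3].copy())[0],M[:3,3].copy(),K,cal['distortion'])[0].reshape(-1,2)
def place(P,p):
    c,s=np.cos(p[2]),np.sin(p[2]); return P@np.array([[c,s,0],[-s,c,0],[0,0,1]])+[p[0],p[1],0]
S=4
def render(cal,n,p,bb,zb=0):
    x0,y0,x1,y1=bb; im=np.zeros(((y1-y0)*S,(x1-x0)*S),np.uint8)
    for P in parts(n,zb):
        q=(proj(cal,place(P,p))+.5-[x0,y0])*S-.5
        cv2.fillConvexPoly(im,np.round(cv2.convexHull(q.astype(np.float32))*16).astype(np.int32),255,shift=4)
    return cv2.resize(im,(x1-x0,y1-y0),interpolation=cv2.INTER_AREA)/255.
def unproj(cal,uv,z):
    K=np.array([[cal['fx'],0,cal['cx']],[0,cal['fy'],cal['cy']],[0,0,1]])
    n=cv2.undistortPoints(np.array(uv,float).reshape(1,1,2),K,cal['distortion']).ravel()
    M=cal['camera_from_world'];R=M[:3,:3];C=-R.T@M[:3,3];d=R.T@[n[0],n[1],1]
    return C+d*(z-C[2])/d[2]
def fit(n,obs,p0=None,zb=0):
    """obs: list of (cal,mask)"""
    L=[]
    for cal,m in obs:
        r,c=np.nonzero(m); L.append((cal,m,(max(c.min()-15,0),max(r.min()-15,0),min(c.max()+16,560),min(r.max()+16,420))))
    def cost(p):
        t=0
        for cal,m,b in L:
            mm=m[b[1]:b[3],b[0]:b[2]].astype(float)
            t+=np.abs(render(cal,n,p,b,zb)-mm).sum()/mm.sum()
        return t/len(L)
    cal,m,_=L[0]; r,c=np.nonzero(m)
    xy=unproj(cal,(c.mean(),r.mean()),zb+.02 if n in DIM else .005)[:2]
    best=None
    for y in (np.arange(0,np.pi,np.pi/8) if p0 is None else [p0[2]]):
        s=np.array([*xy,y] if p0 is None else p0)
        sim=np.array([s,s+[.006,0,0],s+[0,.006,0],s+[0,0,.25]])
        R=minimize(cost,s,method='Nelder-Mead',options=dict(initial_simplex=sim,xatol=2e-4,fatol=1e-5))
        if best is None or R.fun<best.fun: best=R
    return best.x,best.fun
E
python3 - <<'E'
from h import *
from bench import vision,sense
D={}
for cam in("top","scene"):
    im=vision.capture(cam); cal=vision.calibration(cam)
    for n in list(DIM)+list(CR):
        r=vision.cut_out(n,cam)
        print(cam,n,[(round(x['confidence'],2),np.round(np.array(x['bbox'])*[560,420,560,420]).tolist(),int(x['mask'].sum())) for x in r])
        D[cam,n]=(cal,[(x['confidence'],x['mask']) for x in r])
pickle.dump(D,open('d0.pkl','wb')); print(sense()['t'])
E
```

```text
top pack_large_center [(0.86, [384.0, 184.0, 25.0, 37.0], 676)]
top pack_medium_center [(0.94, [255.0, 246.0, 25.0, 32.0], 399)]
top pack_small_center [(0.57, [198.0, 187.0, 15.0, 15.0], 254), (0.26, [383.0, 184.0, 27.0, 36.0], 715)]
top cradle_large [(0.92, [379.0, 253.0, 36.0, 45.0], 1123), (0.16, [193.0, 248.0, 38.0, 22.0], 520)]
top cradle_medium [(0.87, [251.0, 184.0, 24.0, 37.0], 763)]
top cradle_small [(0.87, [319.0, 252.0, 22.0, 27.0], 505)]
scene pack_large_center [(0.63, [184.0, 215.0, 29.0, 38.0], 714), (0.18, [136.0, 188.0, 49.0, 42.0], 1127)]
scene pack_medium_center [(0.85, [321.0, 201.0, 29.0, 30.0], 484)]
scene pack_small_center [(0.72, [324.0, 202.0, 24.0, 28.0], 462), (0.65, [365.0, 270.0, 17.0, 25.0], 283)]
scene cradle_large [(0.96, [216.0, 170.0, 31.0, 37.0], 731), (0.56, [308.0, 260.0, 31.0, 42.0], 805)]
scene cradle_medium [(0.62, [310.0, 260.0, 32.0, 38.0], 791)]
scene cradle_small [(0.89, [269.0, 189.0, 34.0, 29.0], 414)]
0.8
```

```bash
cat > ov.py <<'E'
from h import *
def overlay(img,cal,poses,bb,k,zb={}):
    x0,y0,x1,y1=bb
    o=cv2.resize(img[y0:y1,x0:x1,::-1],None,fx=k,fy=k,interpolation=cv2.INTER_CUBIC)
    for n,p in poses.items():
        for P in parts(n,zb.get(n,0)):
            q=(proj(cal,place(P,p))+.5-[x0,y0])*k-.5
            for idx in ([0,2,6,4],[1,3,7,5]):
                cv2.polylines(o,[np.round(q[idx]).astype(int)],True,(0,255,0) if idx[0] else (0,0,255),1)
    return o
E
python3 - <<'E'
from ov import *
D=pickle.load(open('d0.pkl','rb'))
poses={}
for n in list(DIM)+list(CR):
    t=D['top',n]; s=D['scene',n]
    k=1 if n=='pack_small_center' else 0
    tm=(t[0],t[1][0][1]); sm=(s[0],s[1][k][1])
    for o in([tm],[sm],[tm,sm]):
        p,f=fit(n,o); print(n,np.round(p,4),round(f,3))
    poses[n]=p
pickle.dump(poses,open('p0.pkl','wb'))
for c,bb,k in(("top",(170,150,430,290),3),("scene",(160,140,400,300),3)):
    img=cv2.imread(f'pics/{c}0.png')[:,:,::-1]
    cv2.imwrite(f'pics/{c}_ov.png',overlay(img,D[c,'cradle_small'][0],poses,bb,k))
E
```

```text
pack_large_center [ 0.6444 -0.2944  0.2354] 0.07
pack_large_center [ 0.642  -0.3008  3.3779] 0.091
pack_large_center [ 0.6444 -0.2967  0.2325] 0.116
pack_medium_center [ 0.4456  0.0828 -0.5427] 0.075
pack_medium_center [0.4458 0.0774 2.6213] 0.096
pack_medium_center [0.4454 0.0812 2.612 ] 0.126
pack_small_center [ 0.6339  0.2657 -0.1452] 0.102
pack_small_center [ 0.6306  0.2624 -0.1254] 0.169
pack_small_center [ 0.6336  0.2637 -0.1239] 0.182
cradle_large [ 0.4347 -0.287   0.25  ] 0.043
cradle_large [ 0.4346 -0.2909  0.2454] 0.061
cradle_large [ 0.4346 -0.2887  3.3915] 0.073
cradle_medium [0.6485 0.1075 3.2217] 0.056
cradle_medium [0.6477 0.1041 3.2378] 0.059
cradle_medium [0.6483 0.1058 0.0844] 0.08
cradle_small [ 0.4382 -0.1072  2.8982] 0.081
cradle_small [ 0.4381 -0.1102  2.899 ] 0.059
cradle_small [ 0.438  -0.1088 -0.2322] 0.088
```

View pics/top_ov.png

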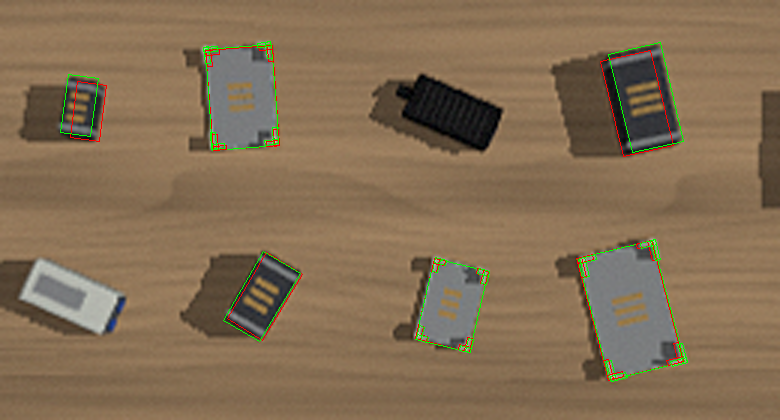

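View pics/scene_ov.png

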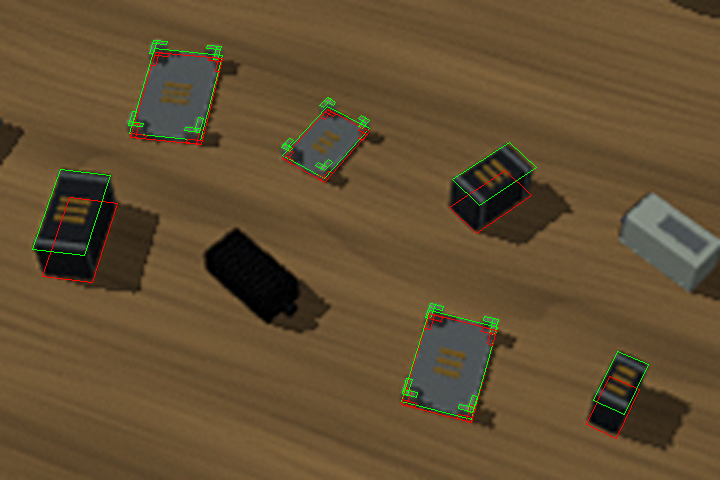

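```bash
cat > go.py <<'E'
import sys,numpy as np
from scipy.spatial.transform import Rotation as Rn
from bench import sense
# go.py x y z phi : remaining tool-frame delta
def delta(x,y,z,phi):
    s=sense(); R=Rn.from_quat(s['tcp_rot']); 
    T=Rn.from_matrix(np.array([[np.cos(phi),np.sin(phi),0],[np.sin(phi),-np.cos(phi),0],[0,0,-1]]))
    d=R.inv().apply(np.array([x,y,z])-s['tool_pos']); r=(R.inv()*T).as_rotvec()
    X=R.as_matrix()[:,0]
    print('t',round(s['t'],2),'pos',np.round(s['tool_pos'],4),'yaw',round(np.arctan2(X[1],X[0]),4),'gap',round(s['finger_gap'],4),'F',np.round(s['force'],1))
    print('d(mm)',np.round(d*1000,1),'rot',np.round(r,3))
if __name__=='__main__': delta(*map(float,sys.argv[1:5]))
E
python3 go.py 0.633 0.265 0.15 1.44
```

```text
t 0.8 pos [0.2416 0.5764 0.2394] yaw 1.174 gap 0.0854 F [ 0.1 -0.5  0.3]
d(mm) [-136.   481.4   89.3] rot [ 0.    -0.    -0.266]
```

```bash
python3 -m creep '[0,0,0,0,0,-0.133,0.085, 0,0,0,0,0,-0.133,0.085, -0.0215,0.0357,0.0074,0,0,0,0.085, -0.0215,0.0357,0.0074,0,0,0,0.085, -0.0215,0.0357,0.0074,0,0,0,0.085, -0.0215,0.0357,0.0074,0,0,0,0.085, -0.0215,0.0357,0.0074,0,0,0,0.085, -0.0215,0.0357,0.0074,0,0,0,0.085]' 60; python3 go.py 0.633 0.265 0.15 1.44
```

```text
t: 1.6
tool_pos: [0.4426, 0.4242, 0.1957]
tcp_rot: [0.744, 0.668, 0.003, -0.002]
force: [1.3, 1.2, 0.3]
finger_gap: 0.0853
t 1.6 pos [0.4426 0.4242 0.1957] yaw 1.463 gap 0.0853 F [1.3 1.2 0.3]
d(mm) [-138.1  206.3   45.2] rot [ 0.002 -0.007  0.023]
```

```bash
python3 -m creep '[-0.0276,0.041,0.009,0,0,0.02,0.085, -0.0276,0.041,0.009,0,0,0,0.085, -0.0276,0.041,0.009,0,0,0,0.085, -0.0276,0.041,0.009,0,0,0,0.085, -0.0276,0.041,0.009,0,0,0,0.085, 0,0,0,0,0,0,0.085]' ; python3 go.py 0.633 0.265 0.15 1.44
python3 - <<'E'
from ov import *
from bench import vision
cal=vision.calibration("wrist"); im=vision.capture("wrist")
p=pickle.load(open('p0.pkl','rb'))
cv2.imwrite('pics/w1.png',overlay(im,cal,{'pack_small_center':p['pack_small_center']},(0,0,560,420),1))
E
```

```text
t: 2.2
tool_pos: [0.6329, 0.2583, 0.1501]
tcp_rot: [0.753, 0.658, 0.005, -0.001]
force: [-0.9, 0.5, -0.5]
finger_gap: 0.085
t 2.2 pos [0.6329 0.2583 0.1501] yaw 1.4373 gap 0.085 F [-0.9  0.5 -0.5]
d(mm) [ 6.7 -0.8  0.1] rot [ 0.006 -0.009 -0.003]
```

View pics/w1.png

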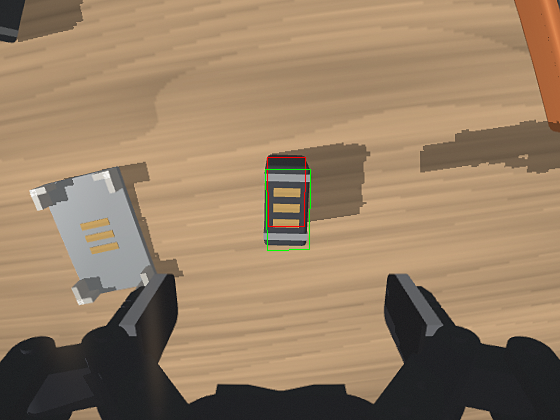

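```bash
cat > wfit.py <<'E'
import sys
from ov import *
from bench import vision
names=sys.argv[2:]
p=pickle.load(open('p0.pkl','rb'))
cal=vision.calibration("wrist"); im=vision.capture("wrist"); out={}
for n in names:
    zb=0.006 if n.endswith('+') else 0; n=n.strip('+')
    r=[x for x in vision.cut_out(n,"wrist")]
    for x in r:
        if x['confidence']<.25: continue
        q,f=fit(n,[(cal,x['mask'])],p[n] if zb==0 else p[n.replace('pack','cradle').replace('_center','')],zb); print(n,round(x['confidence'],2),np.round(q,4),round(f,3))
        if n not in out or f<out[n][1]: out[n]=(q,f)
pickle.dump({k:v[0] for k,v in out.items()},open(sys.argv[1]+'.pkl','wb'))
cv2.imwrite(f'pics/{sys.argv[1]}.png',overlay(im,cal,{k:v[0] for k,v in out.items()},(0,0,560,420),1,{n.strip('+'):.006 for n in names if '+' in n}))
E
python3 wfit.py w2 pack_small_center cradle_medium
```

```text
pack_small_center 0.7 [ 0.6307  0.2629 -0.1562] 0.047
cradle_medium 0.77 [0.6477 0.1038 0.0913] 0.055
```

View pics/w2.png

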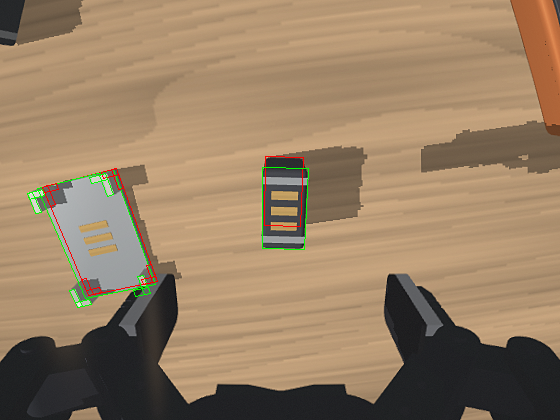

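```bash
python3 go.py 0.631 0.263 0.018 1.42
```

```text
t 2.4 pos [0.6283 0.2633 0.1516] yaw 1.4442 gap 0.0854 F [-0.2  0.   0.1]
d(mm) [ -1.3   2.2 133.6] rot [ 0.004 -0.01   0.024]
```

```bash
python3 -m creep '[-0.001,0.002,0.033,0.004,-0.01,0.024,0.08, 0,0,0.033,0,0,0,0.08, 0,0,0.033,0,0,0,0.08, 0,0,0.025,0,0,0,0.08, 0,0,0.005,0,0,0,0.08]'; python3 go.py 0.631 0.263 0.018 1.42
```

```text
t: 2.9
tool_pos: [0.6288, 0.2719, 0.0259]
tcp_rot: [0.755, 0.656, 0.005, 0.001]
force: [-1.3, -0.2, -0.3]
finger_gap: 0.0803
t 2.9 pos [0.6288 0.2719 0.0259] yaw 1.4313 gap 0.0803 F [-1.3 -0.2 -0.3]
d(mm) [-8.6  3.3  7.9] rot [ 0.009 -0.006  0.011]
```

```bash
python3 -m creep '[-0.0085,0.003,0.006,0.008,-0.006,0.01,0.08, 0,0,0.001,0,0,0,0.08]'; python3 go.py 0.631 0.263 0.018 1.42
```

```text
t: 3.1
tool_pos: [0.6293, 0.2648, 0.0196]
tcp_rot: [0.757, 0.653, -0.0, 0.0]
force: [0.4, -0.4, 0.2]
finger_gap: 0.0799
t 3.1 pos [0.6293 0.2648 0.0196] yaw 1.4242 gap 0.0799 F [ 0.4 -0.4  0.2]
d(mm) [-1.5  1.9  1.6] rot [0.    0.001 0.004]
```

```bash
python3 -m creep '[-0.0015,0.002,0.001,0,0,0,0.05, 0,0,0,0,0,0,0.02, 0,0,0,0,0,0,0.01, 0,0,0,0,0,0,0.01, 0,0,0,0,0,0,0.01, 0,0,0,0,0,0,0.01]' 50; python3 go.py 0.631 0.263 0.018 1.42
```

```text
t: 3.7
tool_pos: [0.6351, 0.2639, 0.0242]
tcp_rot: [0.757, 0.653, 0.004, 0.002]
force: [0.5, 0.9, -1.5]
finger_gap: 0.0297
t 3.7 pos [0.6351 0.2639 0.0242] yaw 1.4239 gap 0.0297 F [ 0.5  0.9 -1.5]
d(mm) [-1.5 -4.   6.2] rot [ 0.008 -0.003  0.004]
```

```bash
python3 -m creep '[0,0,-0.015,0,0,0,0.01, 0,0,-0.03,0,0,0,0.01, 0,0,-0.035,0,0,0,0.01, 0,0,-0.02,0,0,0,0.01]'; python3 go.py 0.438 -0.110 0.14 1.336
```

```text
t: 4.1
tool_pos: [0.6297, 0.2623, 0.1236]
tcp_rot: [0.757, 0.653, -0.002, -0.001]
force: [0.7, 0.0, -1.2]
finger_gap: 0.0291
t 4.1 pos [0.6297 0.2623 0.1236] yaw 1.4239 gap 0.0291 F [ 0.7  0.  -1.2]
d(mm) [-396.4 -135.1  -15.2] rot [-0.003  0.002  0.088]
```

```bash
python3 -m creep '[-0.02,-0.005,-0.003,0,0,0.088,0.01, -0.038,-0.0095,-0.002,0,0,0,0.01, -0.038,-0.0095,-0.002,0,0,0,0.01, -0.041,-0.01,-0.002,0,0,0,0.01, -0.041,-0.01,-0.002,0,0,0,0.01, -0.041,-0.01,-0.002,0,0,0,0.01, -0.041,-0.01,-0.002,0,0,0,0.01, -0.041,-0.01,-0.002,0,0,0,0.01, -0.04,-0.01,0,0,0,0,0.01, -0.03,-0.008,0,0,0,0,0.01, -0.02,-0.005,0,0,0,0,0.01]'; python3 go.py 0.438 -0.110 0.14 1.336
```

```text
t: 5.2
tool_pos: [0.4465, -0.1038, 0.1557]
tcp_rot: [0.784, 0.621, 0.01, 0.007]
force: [0.9, -0.3, -1.7]
finger_gap: 0.0291
t 5.2 pos [ 0.4465 -0.1038  0.1557] yaw 1.3396 gap 0.0291 F [ 0.9 -0.3 -1.7]
d(mm) [-8.1 -7.2 15.5] rot [ 0.023 -0.006  0.004]
```

```bash
python3 -m creep '[-0.008,-0.007,0,0.023,-0.006,0.004,0.01, 0,0,0,0,0,0,0.01]'; python3 go.py 0.438 -0.110 0.14 1.336;python3 wfit.py w3 cradle_small cradle_large
```

```text
t: 5.4
tool_pos: [0.4363, -0.112, 0.1572]
tcp_rot: [0.787, 0.617, -0.0, 0.0]
force: [0.1, -0.2, -2.0]
finger_gap: 0.0297
t 5.4 pos [ 0.4363 -0.112   0.1572] yaw 1.3306 gap 0.0297 F [ 0.1 -0.2 -2. ]
d(mm) [ 2.3  1.2 17.2] rot [-0.     0.    -0.005]
cradle_small 0.92 [ 0.4388 -0.1098 -0.2398] 0.498
cradle_large 0.74 [ 0.4348 -0.2914  3.3874] 0.019
cradle_large 0.57 [ 0.4346 -0.2887  3.3915] 1.0
```

View pics/w3.png

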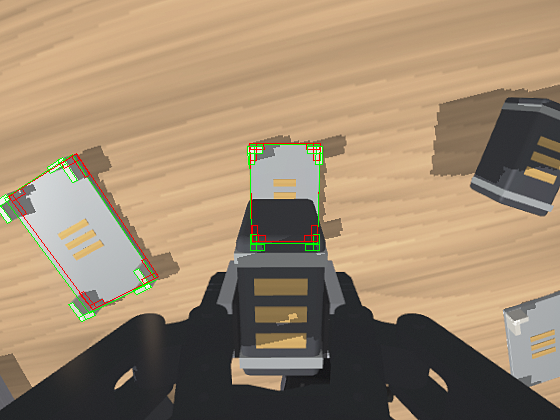

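```bash
cat > held.py <<'E'
import sys
from ov import *
from bench import vision,sense
from scipy.spatial.transform import Rotation as Rn
n,h,name=sys.argv[1],float(sys.argv[2]),sys.argv[3]
s=sense();cal=vision.calibration("wrist"); im=vision.capture("wrist")
X=Rn.from_quat(s['tcp_rot']).as_matrix()[:,0]; yaw=np.arctan2(X[1],X[0])-np.pi/2
zb=s['tool_pos'][2]-h
r=vision.cut_out(n,"wrist")
best=None
for x in r[:2]:
  if x['confidence']<.3: continue
  for dz in np.arange(-.012,.013,.004):
    q,f=fit(n,[(cal,x['mask'])],[*s['tool_pos'][:2],yaw],zb+dz)
    if best is None or f<best[1]: best=(q,f,dz)
q,f,dz=best
d=q[:2]-s['tool_pos'][:2]; Y=Rn.from_quat(s['tcp_rot']).as_matrix()[:,1]
print('conf',r[0]['confidence'],'fit',round(f,3),'dz',dz,'yawdiff',round(q[2]-yaw,3),'offset tool x,y mm',np.round([d@X[:2]*1e3,d@Y[:2]*1e3],1))
o=overlay(im,cal,{n:[*s['tool_pos'][:2],yaw]},(0,0,560,420),1,{n:zb})
cv2.imwrite(f'pics/{name}.png',o)
E
python3 held.py pack_small_center 0.021 w4
```

```text
conf 0.81 fit 0.038 dz -0.008 yawdiff 0.004 offset tool x,y mm [-0.3 -0.2]
```

View pics/w4.png

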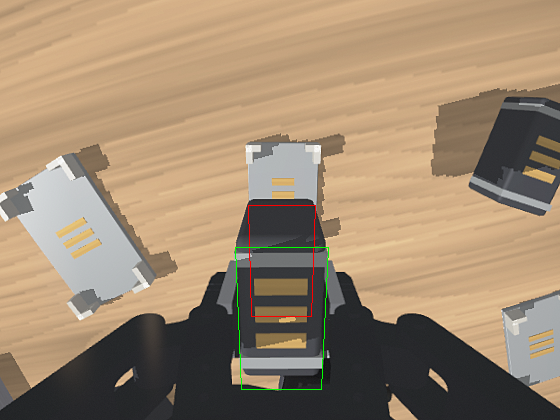

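```bash
python3 go.py 0.4415 -0.1105 0.06 1.334
```

```text
t 5.65 pos [ 0.4373 -0.1107  0.1566] yaw 1.3341 gap 0.0294 F [ 0.2  0.4 -2.1]
d(mm) [ 1.2  4.  96.6] rot [0. 0. 0.]
```

```bash
python3 -m creep '[0.001,0.004,0.024,0,0,0,0.01, 0,0,0.03,0,0,0,0.01, 0,0,0.025,0,0,0,0.01, 0,0,0.015,0,0,0,0.01]'; python3 go.py 0.4415 -0.1105 0.035 1.334
```

```text
t: 6.05
tool_pos: [0.4479, -0.1091, 0.0633]
tcp_rot: [0.784, 0.621, 0.003, 0.004]
force: [0.1, -0.2, -1.4]
finger_gap: 0.0294
t 6.05 pos [ 0.4479 -0.1091  0.0633] yaw 1.3408 gap 0.0294 F [ 0.1 -0.2 -1.4]
d(mm) [-2.8 -6.3 28.2] rot [0.011 0.001 0.007]
```

```bash
python3 -m creep '[-0.003,-0.006,0.003,0.011,0.001,0.007,0.01, 0,0,0.004,0,0,0,0.01]'; python3 go.py 0.4415 -0.1105 0.035 1.334
```

```text
t: 6.25
tool_pos: [0.4399, -0.1087, 0.0541]
tcp_rot: [0.785, 0.619, -0.001, -0.003]
force: [-0.7, -0.6, -1.5]
finger_gap: 0.0293
t 6.25 pos [ 0.4399 -0.1087  0.0541] yaw 1.3362 gap 0.0293 F [-0.7 -0.6 -1.5]
d(mm) [-1.4  2.  19.1] rot [-0.006 -0.001  0.002]
```

```bash
python3 -m creep '[-0.001,0.002,0.007,-0.006,-0.001,0.002,0.01, 0,0,0.006,0,0,0,0.01]'; python3 go.py 0.4415 -0.1105 0.035 1.334; python3 wfit.py w5 cradle_small
```

```text
t: 6.45
tool_pos: [0.4434, -0.1104, 0.0417]
tcp_rot: [0.785, 0.619, 0.001, 0.001]
force: [-0.8, -0.2, -1.4]
finger_gap: 0.0295
t 6.45 pos [ 0.4434 -0.1104  0.0417] yaw 1.3349 gap 0.0295 F [-0.8 -0.2 -1.4]
d(mm) [-0.5 -1.8  6.7] rot [0.004 0.    0.001]
cradle_small 0.86 [ 0.439  -0.11   -0.2438] 1.071
```

View pics/w5.png

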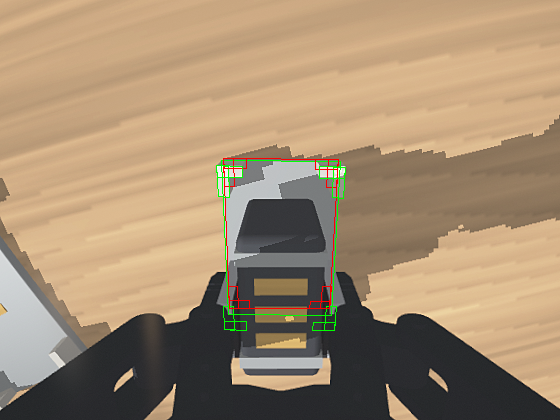

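```bash
python3 -m creep '[-0.0005,-0.002,0.004,0.004,0,0,0.01, 0,0,0.003,0,0,0,0.01]'; python3 go.py 0.4415 -0.1105 0.033 1.334
```

```text
t: 6.75
tool_pos: [0.4413, -0.1106, 0.0348]
tcp_rot: [0.785, 0.619, -0.0, -0.0]
force: [1.1, -0.1, -1.1]
finger_gap: 0.0295
t 6.75 pos [ 0.4413 -0.1106  0.0348] yaw 1.3347 gap 0.0295 F [ 1.1 -0.1 -1.1]
d(mm) [0.1 0.2 1.8] rot [-0.001  0.     0.001]
```

```bash
for i in 1; do python3 -m creep '[0,0,0.003,0,0,0,0.01]'; python3 -m creep '[0,0,0.003,0,0,0,0.01]';  done; python3 go.py 0.4415 -0.1105 0.033 1.334
```

```text
t: 6.85
tool_pos: [0.4416, -0.1108, 0.0318]
tcp_rot: [0.785, 0.619, -0.0, 0.0]
force: [0.3, -0.9, -1.4]
finger_gap: 0.0293
t: 6.95
tool_pos: [0.4416, -0.1109, 0.0292]
tcp_rot: [0.786, 0.619, -0.0, 0.0]
force: [-11.4, 3.8, 39.2]
finger_gap: 0.0294
t 6.95 pos [ 0.4416 -0.1109  0.0292] yaw 1.3345 gap 0.0294 F [-11.4   3.8  39.2]
d(mm) [ 0.3 -0.2 -3.8] rot [0.    0.    0.001]
```

```bash
python3 -m creep '[0,0,-0.001,0,0,0,0.01]'; python3 -m creep '[0,0,-0.0005,0,0,0,0.045, 0,0,0,0,0,0,0.05, 0,0,0,0,0,0,0.055]'; python3 go.py 0.4415 -0.1105 0.033 1.334
```

```text
t: 7.05
tool_pos: [0.4419, -0.111, 0.0304]
tcp_rot: [0.786, 0.619, 0.0, 0.0]
force: [-0.3, 0.4, -0.9]
finger_gap: 0.0297
t: 7.35
tool_pos: [0.4429, -0.1114, 0.0314]
tcp_rot: [0.786, 0.619, 0.001, 0.001]
force: [-0.2, -0.7, 0.2]
finger_gap: 0.0547
t 7.35 pos [ 0.4429 -0.1114  0.0314] yaw 1.3344 gap 0.0547 F [-0.2 -0.7  0.2]
d(mm) [ 0.6 -1.5 -1.6] rot [0.002 0.001 0.   ]
```

```bash
python3 -m creep '[0,0,-0.02,0,0,0,0.055, 0,0,-0.04,0,0,0,0.06, 0,0,-0.04,0,0,0,0.07]'; python3 go.py 0.4455 0.078 0.15 1.045;python3 wfit.py w6 pack_small_center+ cradle_small
```

```text
t: 7.65
tool_pos: [0.4372, -0.1091, 0.1281]
tcp_rot: [0.786, 0.619, -0.003, -0.005]
force: [1.0, -1.4, -0.2]
finger_gap: 0.07
t 7.65 pos [ 0.4372 -0.1091  0.1281] yaw 1.3342 gap 0.07 F [ 1.  -1.4 -0.2]
d(mm) [183.9 -36.  -21.2] rot [-0.012  0.     0.289]
pack_small_center 0.56 [ 0.4393 -0.1108 -0.2357] 0.057
cradle_small 0.75 [ 0.4385 -0.1099 -0.2381] 0.996
```

View pics/w6.png

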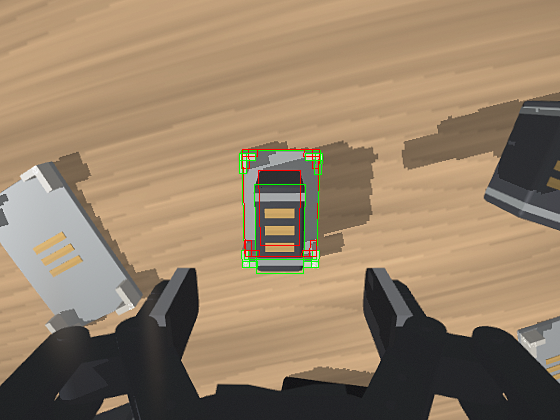

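```bash
python3 -m creep '[0,0,-0.005,-0.006,0,0.145,0.085, 0,0,-0.005,-0.006,0,0.145,0.085, 0.033,-0.0173,-0.002,0,0,0,0.085, 0.033,-0.0173,-0.002,0,0,0,0.085, 0.033,-0.0173,-0.002,0,0,0,0.085, 0.033,-0.0173,-0.002,0,0,0,0.085, 0.033,-0.0173,-0.002,0,0,0,0.085, 0,0,0,0,0,0,0.085]'; python3 go.py 0.4455 0.078 0.15 1.045;python3 wfit.py w7 pack_medium_center
```

```text
t: 8.6
tool_pos: [0.4466, 0.081, 0.1412]
tcp_rot: [0.871, 0.491, -0.002, 0.0]
force: [0.1, 0.2, -0.6]
finger_gap: 0.0848
t 8.6 pos [0.4466 0.081  0.1412] yaw 1.0258 gap 0.0848 F [ 0.1  0.2 -0.6]
d(mm) [-3.2  0.6 -8.8] rot [-0.001  0.003 -0.019]
pack_medium_center 0.89 [0.4456 0.0783 2.6172] 0.037
```

View pics/w7.png

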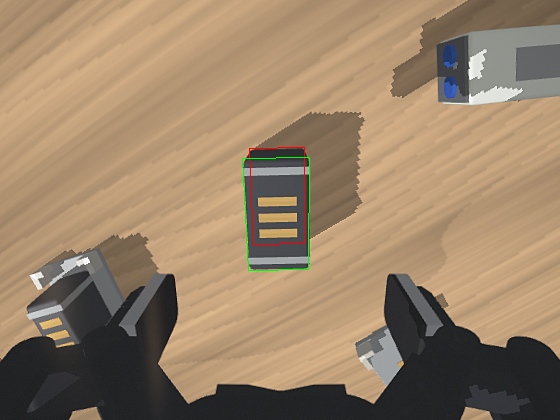

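```bash
python3 go.py 0.4456 0.0783 0.02 1.046; python3 -m creep '[-0.003,0.001,0.03,-0.001,0.003,-0.019,0.085, 0,0,0.035,0,0,0,0.085, 0,0,0.03,0,0,0,0.085]'; python3 go.py 0.4456 0.0783 0.018 1.046
```

```text
t 8.7 pos [0.4461 0.0784 0.1409] yaw 1.0228 gap 0.0852 F [-0.5 -0.1 -0.6]
d(mm) [  0.4  -0.2 120.9] rot [-0.002  0.006 -0.023]
t: 9.0
tool_pos: [0.4501, 0.0721, 0.0465]
tcp_rot: [0.868, 0.497, 0.003, 0.004]
force: [-0.1, 0.2, -0.8]
finger_gap: 0.0853
t 9.0 pos [0.4501 0.0721 0.0465] yaw 1.0394 gap 0.0853 F [-0.1  0.2 -0.8]
d(mm) [ 3.  -7.3 28.4] rot [ 0.009 -0.001 -0.007]
```

```bash
python3 -m creep '[0.003,-0.007,0.012,0.009,-0.001,-0.007,0.085, 0,0,0.01,0,0,0,0.085]'; python3 go.py 0.4456 0.0783 0.018 1.046
```

```text
t: 9.2
tool_pos: [0.4418, 0.0761, 0.0203]
tcp_rot: [0.867, 0.498, -0.003, -0.002]
force: [0.5, -0.7, 0.5]
finger_gap: 0.0853
t 9.2 pos [0.4418 0.0761 0.0203] yaw 1.0426 gap 0.0853 F [ 0.5 -0.7  0.5]
d(mm) [3.9 2.2 2.2] rot [-0.007  0.004 -0.003]
```

```bash
python3 -m creep '[0.004,0.002,0.002,-0.007,0.004,-0.003,0.06, 0,0,0,0,0,0,0.05]'; python3 go.py 0.4456 0.0783 0.018 1.046
```

```text
t: 9.4
tool_pos: [0.445, 0.0778, 0.0174]
tcp_rot: [0.867, 0.499, -0.001, -0.0]
force: [-0.3, -0.1, -0.9]
finger_gap: 0.0585
t 9.4 pos [0.445  0.0778 0.0174] yaw 1.0443 gap 0.0585 F [-0.3 -0.1 -0.9]
d(mm) [ 0.8  0.3 -0.6] rot [-0.001  0.001 -0.002]
```

```bash
python3 -m creep '[0,0,0,0,0,0,0.02, 0,0,0,0,0,0,0.02, 0,0,0,0,0,0,0.02, 0,0,0,0,0,0,0.02]' 60; python3 go.py 0.4456 0.0783 0.018 1.046;  python3 -m creep '[0,0,-0.015,0,0,0,0.02, 0,0,-0.03,0,0,0,0.02, 0,0,-0.035,0,0,0,0.02, 0,0,-0.025,0,0,0,0.02]'; python3 go.py 0.6477 0.1038 0.14 1.659;python3 held.py pack_medium_center 0.021 w8
```

```text
t: 9.8
tool_pos: [0.4475, 0.0779, 0.0199]
tcp_rot: [0.867, 0.499, 0.002, 0.001]
force: [0.7, 0.1, -3.5]
finger_gap: 0.0415
t 9.8 pos [0.4475 0.0779 0.0199] yaw 1.0446 gap 0.0415 F [ 0.7  0.1 -3.5]
d(mm) [-0.6 -1.9  1.9] rot [ 0.004 -0.001 -0.001]
t: 10.2
tool_pos: [0.4414, 0.0778, 0.1236]
tcp_rot: [0.867, 0.499, -0.004, -0.002]
force: [1.5, -0.1, -2.0]
finger_gap: 0.0415
t 10.2 pos [0.4414 0.0778 0.1236] yaw 1.045 gap 0.0415 F [ 1.5 -0.1 -2. ]
d(mm) [125.9 165.3 -18.3] rot [-0.009  0.003 -0.614]
conf 0.81 fit 0.105 dz 0.0 yawdiff 0.001 offset tool x,y mm [0.1 1.3]
```

View pics/w8.png

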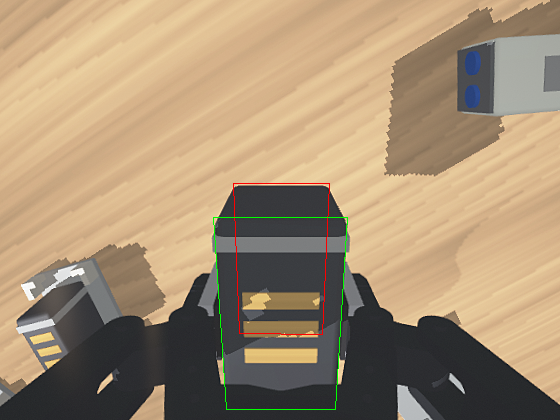

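```bash
python3 -m creep '[0,0,-0.004,-0.009,0.003,-0.1,0.02, 0,0,-0.004,0,0,-0.14,0.02, 0,0,-0.004,0,0,-0.14,0.02, 0,0,-0.004,0,0,-0.14,0.02, 0,0.015,0,0,0,-0.09,0.02, 0.0015,0.03,0,0,0,0,0.02, 0.0015,0.037,0,0,0,0,0.02, 0.0015,0.04,0,0,0,0,0.02, 0.0015,0.037,0,0,0,0,0.02, 0.0015,0.03,0,0,0,0,0.02, 0,0.015,0,0,0,0,0.02, 0,0,0,0,0,0,0.02]'; python3 go.py 0.6477 0.1038 0.12 1.659
```

```text
t: 11.5
tool_pos: [0.6389, 0.1069, 0.1165]
tcp_rot: [0.667, 0.745, -0.009, -0.006]
force: [0.1, 0.4, -2.3]
finger_gap: 0.0409
t 11.5 pos [0.6389 0.1069 0.1165] yaw 1.6814 gap 0.0409 F [ 0.1  0.4 -2.3]
d(mm) [-4.   8.3 -3.7] rot [-0.022  0.002  0.022]
```

```bash
python3 -m creep '[-0.004,0.008,-0.006,-0.022,0.002,0.022,0.02, 0,0,0,0,0,0,0.02]'; python3 go.py 0.6477 0.1038 0.06 1.659; python3 wfit.py w9 cradle_medium
```

```text
t: 11.7
tool_pos: [0.6451, 0.1035, 0.119]
tcp_rot: [0.676, 0.737, -0.002, -0.001]
force: [0.1, 0.4, -2.1]
finger_gap: 0.0417
t 11.7 pos [0.6451 0.1035 0.119 ] yaw 1.6579 gap 0.0417 F [ 0.1  0.4 -2.1]
d(mm) [ 0.1  2.9 59. ] rot [-0.005  0.    -0.001]
cradle_medium 0.85 [0.6474 0.1045 0.0889] 0.389
```

View pics/w9.png

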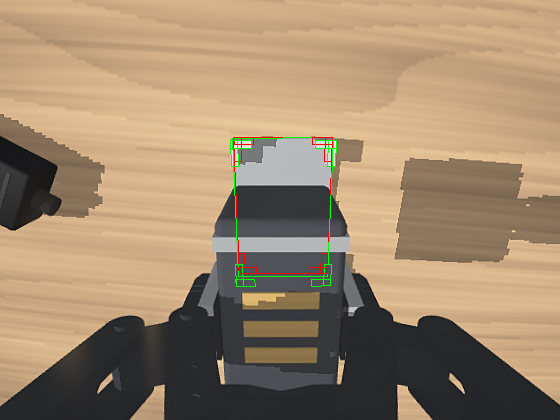

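```bash
python3 -m creep '[0,0.002,0.022,-0.005,0,0,0.02, 0,0,0.025,0,0,0,0.02]'; python3 go.py 0.6477 0.1042 0.05 1.659
```

```text
t: 12.0
tool_pos: [0.6472, 0.104, 0.0755]
tcp_rot: [0.675, 0.737, 0.002, 0.002]
force: [-0.7, 0.1, -2.4]
finger_gap: 0.041
t 12.0 pos [0.6472 0.104  0.0755] yaw 1.6587 gap 0.041 F [-0.7  0.1 -2.4]
d(mm) [ 0.2  0.3 25.5] rot [ 0.006 -0.    -0.   ]
```

```bash
python3 -m creep '[0,0,0.015,0.004,0,0,0.02, 0,0,0.011,0,0,0,0.02]'; python3 go.py 0.6477 0.1042 0.032 1.659
```

```text
t: 12.2
tool_pos: [0.6446, 0.1038, 0.0475]
tcp_rot: [0.675, 0.737, -0.0, -0.001]
force: [-0.3, 0.2, -2.5]
finger_gap: 0.0413
t 12.2 pos [0.6446 0.1038 0.0475] yaw 1.6586 gap 0.0413 F [-0.3  0.2 -2.5]
d(mm) [ 0.2  3.2 15.5] rot [-0.001 -0.    -0.   ]
```

```bash
python3 -m creep '[0,0.003,0.006,0,0,0,0.02, 0,0,0.005,0,0,0,0.02]'; python3 go.py 0.6477 0.1042 0.03 1.659; python3 wfit.py w10 cradle_medium
```

```text
t: 12.4
tool_pos: [0.6466, 0.104, 0.0351]
tcp_rot: [0.675, 0.737, -0.001, -0.001]
force: [0.1, -0.5, -2.6]
finger_gap: 0.0411
t 12.4 pos [0.6466 0.104  0.0351] yaw 1.6585 gap 0.0411 F [ 0.1 -0.5 -2.6]
d(mm) [0.1 1.1 5.1] rot [-0.003 -0.    -0.   ]
cradle_medium 0.93 [0.6476 0.1045 0.0833] 3.37
```

View pics/w10.png

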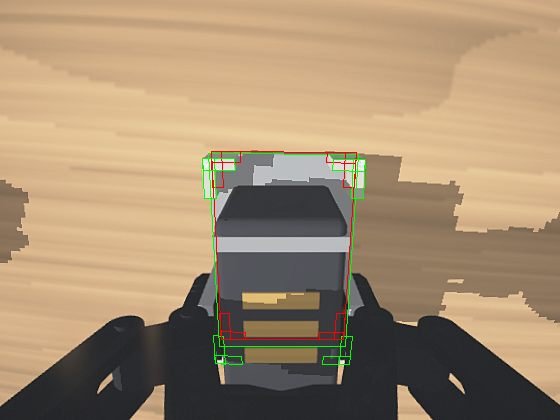

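Well centred; lower in small steps until contact.

```bash
python3 -m creep '[0,0.001,0.003,-0.003,0,0,0.02]';  python3 -m creep '[0,0,0.002,0,0,0,0.02]'; python3 -m creep '[0,0,0.0015,0,0,0,0.02]'
```

```text
t: 12.6
tool_pos: [0.6476, 0.1041, 0.0326]
tcp_rot: [0.675, 0.737, -0.0, -0.0]
force: [-0.0, -0.9, -3.3]
finger_gap: 0.0412
t: 12.7
tool_pos: [0.648, 0.1041, 0.0309]
tcp_rot: [0.675, 0.737, 0.0, 0.0]
force: [-0.5, -0.1, -2.6]
finger_gap: 0.0416
t: 12.8
tool_pos: [0.6485, 0.1042, 0.0298]
tcp_rot: [0.675, 0.737, 0.001, 0.001]
force: [-0.0, 1.0, -2.8]
finger_gap: 0.0414
```

```bash
python3 go.py 0.6477 0.1042 0.026 1.659
```

```text
t 12.8 pos [0.6485 0.1042 0.0298] yaw 1.6587 gap 0.0414 F [-0.   1.  -2.8]
d(mm) [ 0.1 -0.9  3.8] rot [ 0.002 -0.    -0.   ]
```

```bash
python3 -m creep '[0,-0.001,0.0018,0.002,0,0,0.02]';  python3 -m creep '[0,0,0.0012,0,0,0,0.02]'; python3 -m creep '[0,0,0.001,0,0,0,0.02]'
```

```text
t: 12.9
tool_pos: [0.648, 0.1041, 0.0284]
tcp_rot: [0.675, 0.737, 0.0, 0.0]
force: [-0.4, 0.7, -3.0]
finger_gap: 0.0412
t: 13.0
tool_pos: [0.648, 0.1041, 0.0272]
tcp_rot: [0.675, 0.737, 0.0, 0.0]
force: [-0.3, -1.0, -2.4]
finger_gap: 0.0413
t: 13.1
tool_pos: [0.6481, 0.1041, 0.0262]
tcp_rot: [0.675, 0.737, 0.0, 0.0]
force: [0.3, 0.6, -2.9]
finger_gap: 0.0413
```

```bash
python3 -m creep '[0,0,0.001,0,0,0,0.02]';  python3 -m creep '[0,0,0.001,0,0,0,0.02]'; python3 -m creep '[0,0,0.0005,0,0,0,0.02]'
```

```text
t: 13.2
tool_pos: [0.6481, 0.1041, 0.0252]
tcp_rot: [0.675, 0.737, 0.0, 0.0]
force: [0.5, 0.7, -3.1]
finger_gap: 0.0414
t: 13.3
tool_pos: [0.6482, 0.1041, 0.0245]
tcp_rot: [0.675, 0.737, 0.001, 0.0]
force: [-2.6, -0.5, 3.5]
finger_gap: 0.041
t: 13.4
tool_pos: [0.6482, 0.1041, 0.0245]
tcp_rot: [0.675, 0.737, 0.0, 0.0]
force: [-1.6, -0.5, 2.4]
finger_gap: 0.0412
```

```bash
python3 -m creep '[0,0,0,0,0,0,0.055, 0,0,0,0,0,0,0.065, 0,0,0,0,0,0,0.065]'; python3 go.py 0.648 0.104 0.1 1.659; python3 -m creep '[0,0,-0.02,0,0,0,0.065, 0,0,-0.04,0,0,0,0.07, 0,0,-0.04,0,0,0,0.085]'; python3 wfit.py w11 pack_medium_center+ cradle_medium; python3 go.py 0.643 -0.300 0.15 1.806
```

```text
t: 13.7
tool_pos: [0.6499, 0.1042, 0.0258]
tcp_rot: [0.675, 0.737, 0.002, 0.002]
force: [0.8, 0.4, 0.1]
finger_gap: 0.0649
t 13.7 pos [0.6499 0.1042 0.0258] yaw 1.6586 gap 0.0649 F [0.8 0.4 0.1]
d(mm) [ -0.1  -1.6 -74.3] rot [ 0.005 -0.    -0.   ]
t: 14.0
tool_pos: [0.6441, 0.1038, 0.1207]
tcp_rot: [0.675, 0.737, -0.003, -0.003]
force: [1.9, -0.2, 0.5]
finger_gap: 0.082
pack_medium_center 0.55 [0.6482 0.1036 0.0919] 0.032
cradle_medium 0.95 [0.6467 0.1043 0.0854] 1.471
t 14.15 pos [0.6482 0.104  0.1246] yaw 1.6585 gap 0.0847 F [-0.6  0.4  0.2]
d(mm) [-402.   -40.5  -25.5] rot [ 0.001 -0.    -0.147]
```

View pics/w11.png

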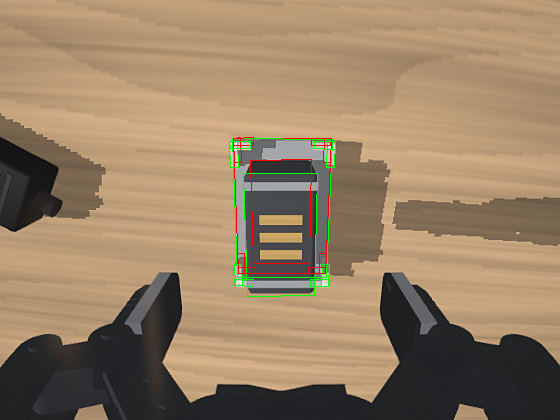

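```bash
python3 -m creep '[0,0,-0.01,0,0,-0.147,0.085, -0.039,-0.0099,-0.003,0,0,0,0.085, -0.039,-0.0099,-0.003,0,0,0,0.085, -0.039,-0.0099,-0.003,0,0,0,0.085, -0.039,-0.0099,-0.003,0,0,0,0.085, -0.039,-0.0099,-0.003,0,0,0,0.085, -0.039,-0.0099,0,0,0,0,0.085, -0.039,-0.0099,0,0,0,0,0.085, -0.039,-0.0099,0,0,0,0,0.085, -0.039,-0.0099,0,0,0,0,0.085, -0.03,-0.008,0,0,0,0,0.085, -0.01,-0.002,0,0,0,0,0.085]';  python3 go.py 0.643 -0.300 0.15 1.806; python3 wfit.py w12 pack_large_center
```

```text
t: 15.35
tool_pos: [0.6395, -0.3101, 0.1337]
tcp_rot: [0.614, 0.789, -0.002, -0.008]
force: [-0.6, 0.0, 0.3]
finger_gap: 0.0848
t 15.35 pos [ 0.6395 -0.3101  0.1337] yaw 1.8182 gap 0.0848 F [-0.6  0.   0.3]
d(mm) [  9.1   5.6 -16.3] rot [-0.014 -0.01   0.012]
pack_large_center 0.83 [ 0.643  -0.2986  0.2215] 0.032
```

View pics/w12.png

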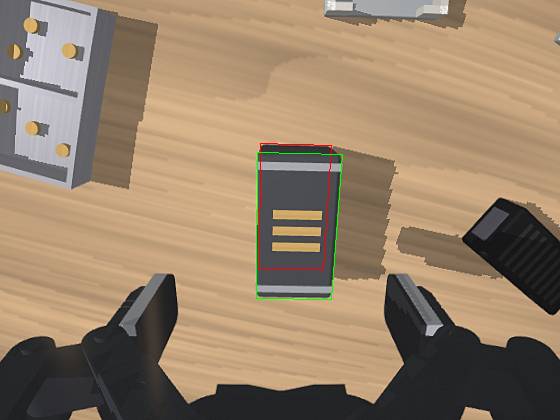

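```bash
python3 go.py 0.643 -0.299 0.1 1.797; python3 -m creep '[0.01,0.005,0.015,-0.014,-0.01,0.02,0.085, 0,0,0.02,0,0,0,0.085]';python3 go.py 0.643 -0.299 0.05 1.797
```

```text
t 15.45 pos [ 0.6395 -0.3082  0.1337] yaw 1.8191 gap 0.0851 F [ 0.3 -0.2 -0. ]
d(mm) [ 7.7  6.1 33.7] rot [-0.014 -0.011  0.022]
t: 15.65
tool_pos: [0.6438, -0.2956, 0.1004]
tcp_rot: [0.622, 0.783, 0.002, 0.002]
force: [-0.6, -0.4, -0.4]
finger_gap: 0.0851
t 15.65 pos [ 0.6438 -0.2956  0.1004] yaw 1.7992 gap 0.0851 F [-0.6 -0.4 -0.4]
d(mm) [-3.1 -1.8 50.4] rot [0.004 0.    0.002]
```

```bash
python3 -m creep '[-0.003,-0.002,0.02,0.004,0,0.002,0.085, 0,0,0.02,0,0,0,0.085, 0,0,0.01,0,0,0,0.085]';python3 go.py 0.643 -0.299 0.018 1.797
```

```text
t: 15.95
tool_pos: [0.6414, -0.2909, 0.0465]
tcp_rot: [0.62, 0.784, 0.001, -0.003]
force: [0.2, 1.2, -0.2]
finger_gap: 0.0852
t 15.95 pos [ 0.6414 -0.2909  0.0465] yaw 1.8037 gap 0.0852 F [ 0.2  1.2 -0.2]
d(mm) [-8.4 -0.3 28.4] rot [-0.002 -0.005  0.007]
```

```bash
python3 -m creep '[-0.008,0,0.005,-0.002,-0.005,0.007,0.085, 0,0,0.008,0,0,0,0.085]';python3 go.py 0.643 -0.299 0.018 1.797
```

```text
t: 16.15
tool_pos: [0.6434, -0.2961, 0.0323]
tcp_rot: [0.622, 0.783, -0.0, -0.001]
force: [0.3, -0.8, 0.7]
finger_gap: 0.0849
t 16.15 pos [ 0.6434 -0.2961  0.0323] yaw 1.7993 gap 0.0849 F [ 0.3 -0.8  0.7]
d(mm) [-2.7 -1.  14.3] rot [-0.001 -0.001  0.002]
```

```bash
python3 -m creep '[-0.003,-0.001,0.008,0,0,0.002,0.085, 0,0,0.006,0,0,0,0.085]';python3 go.py 0.643 -0.299 0.018 1.797
```

```text
t: 16.35
tool_pos: [0.6438, -0.2993, 0.0182]
tcp_rot: [0.622, 0.783, 0.0, -0.0]
force: [-0.2, 0.7, 0.3]
finger_gap: 0.0852
t 16.35 pos [ 0.6438 -0.2993  0.0182] yaw 1.7978 gap 0.0852 F [-0.2  0.7  0.3]
d(mm) [ 0.4 -0.8  0.2] rot [-0.    -0.     0.001]
```

```bash
python3 -m creep '[0,-0.001,0,0,0,0,0.06, 0,0,0,0,0,0,0.03, 0,0,0,0,0,0,0.03, 0,0,0,0,0,0,0.03, 0,0,0,0,0,0,0.03]' 80; python3 go.py 0.643 -0.299 0.018 1.797;  python3 -m creep '[0,0,-0.012,0,0,0,0.03, 0,0,-0.025,0,0,0,0.03, 0,0,-0.035,0,0,0,0.03, 0,0,-0.035,0,0,0,0.03, 0,0,-0.02,0,0,0,0.03]'; python3 go.py 0.4348 -0.2914 0.13 1.817;python3 held.py pack_large_center 0.02 w13
```

```text
t: 16.85
tool_pos: [0.6425, -0.2997, 0.0181]
tcp_rot: [0.623, 0.782, 0.0, -0.0]
force: [0.7, 0.4, -3.0]
finger_gap: 0.0515
t 16.85 pos [ 0.6425 -0.2997  0.0181] yaw 1.797 gap 0.0515 F [ 0.7  0.4 -3. ]
d(mm) [0.6 0.7 0.1] rot [-0.    -0.001  0.   ]
t: 17.35
tool_pos: [0.6376, -0.2972, 0.1442]
tcp_rot: [0.623, 0.782, -0.001, -0.008]
force: [0.4, 0.4, -2.9]
finger_gap: 0.0514
t 17.35 pos [ 0.6376 -0.2972  0.1442] yaw 1.7967 gap 0.0514 F [ 0.4  0.4 -2.9]
d(mm) [  50.9 -196.1   17. ] rot [-0.011 -0.011 -0.02 ]
conf 0.7 fit 0.095 dz 0.0 yawdiff 0.001 offset tool x,y mm [-0.8  1.9]
```

View pics/w13.png

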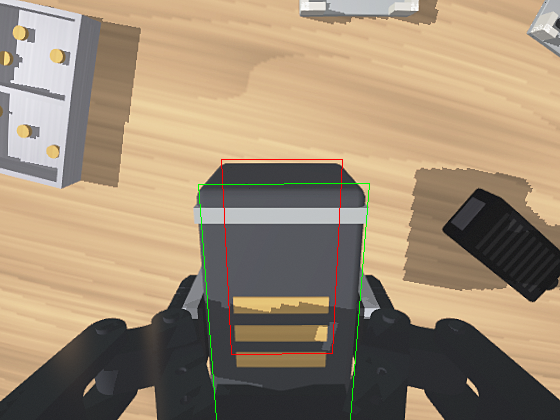

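```bash
python3 -m creep '[0.004,-0.012,0,-0.011,-0.011,-0.02,0.03, 0.007,-0.025,0,0,0,0,0.03, 0.009,-0.033,0,0,0,0,0.03, 0.009,-0.033,0,0,0,0,0.03, 0.009,-0.033,0,0,0,0,0.03, 0.007,-0.028,0,0,0,0,0.03, 0.006,-0.02,0,0,0,0,0.03, 0.003,-0.01,0,0,0,0,0.03, 0,0,0,0,0,0,0.03]'; python3 go.py 0.4348 -0.2914 0.12 1.817
```

```text
t: 18.35
tool_pos: [0.4245, -0.2867, 0.1336]
tcp_rot: [0.614, 0.789, 0.001, -0.005]
force: [0.7, 0.3, -4.0]
finger_gap: 0.0507
t 18.35 pos [ 0.4245 -0.2867  0.1336] yaw 1.8188 gap 0.0507 F [ 0.7  0.3 -4. ]
d(mm) [-7.2  8.9 13.5] rot [-0.006 -0.009  0.002]
```

```bash
python3 -m creep '[-0.007,0.009,0.01,-0.006,-0.009,0.002,0.03, 0,0,0,0,0,0,0.03]'; python3 wfit.py w14 cradle_large;python3 go.py 0.4348 -0.2914 0.06 1.817
```

```text
t: 18.55
tool_pos: [0.437, -0.2919, 0.1225]
tcp_rot: [0.615, 0.788, 0.001, 0.001]
force: [-0.4, 0.3, -3.6]
finger_gap: 0.0512
cradle_large 0.69 [ 0.4341 -0.2905  3.3936] 0.301
t 18.65 pos [ 0.4367 -0.2918  0.1234] yaw 1.817 gap 0.051 F [ 0.6  0.4 -4. ]
d(mm) [ 1.  -1.9 63.4] rot [0.002 0.002 0.   ]
```

View pics/w14.png

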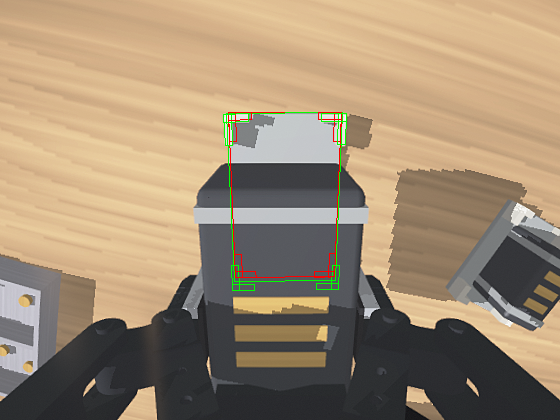

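```bash
python3 -m creep '[0.001,-0.002,0.02,0.002,0.002,0,0.03, 0,0,0.025,0,0,0,0.03, 0,0,0.01,0,0,0,0.03]'; python3 go.py 0.434 -0.2912 0.045 1.817
```

```text
t: 18.95
tool_pos: [0.4398, -0.294, 0.0698]
tcp_rot: [0.614, 0.789, 0.0, 0.004]
force: [-0.2, 0.6, -3.8]
finger_gap: 0.0511
t 18.95 pos [ 0.4398 -0.294   0.0698] yaw 1.8194 gap 0.0511 F [-0.2  0.6 -3.8]
d(mm) [ 4.3 -5.1 24.8] rot [0.005 0.006 0.002]
```

```bash
python3 -m creep '[0.004,-0.005,0.006,0.005,0.006,0.002,0.03, 0,0,0.008,0,0,0,0.03]'; python3 go.py 0.434 -0.2912 0.04 1.817
```

```text
t: 19.15
tool_pos: [0.4346, -0.2914, 0.0552]
tcp_rot: [0.614, 0.789, -0.0, -0.0]
force: [-0.9, -0.7, -3.0]
finger_gap: 0.0512
t 19.15 pos [ 0.4346 -0.2914  0.0552] yaw 1.8183 gap 0.0512 F [-0.9 -0.7 -3. ]
d(mm) [ 0.3 -0.6 15.2] rot [-0.    -0.001  0.001]
```

```bash
python3 -m creep '[0,0,0.009,0,0,0.001,0.03, 0,0,0.008,0,0,0,0.03]'; python3 go.py 0.434 -0.2912 0.025 1.817; python3 wfit.py w15 cradle_large
```

```text
t: 19.35
tool_pos: [0.4356, -0.2922, 0.0381]
tcp_rot: [0.615, 0.789, -0.0, 0.001]
force: [-0.4, 0.3, -3.5]
finger_gap: 0.0512
t 19.35 pos [ 0.4356 -0.2922  0.0381] yaw 1.8172 gap 0.0512 F [-0.4  0.3 -3.5]
d(mm) [ 1.3 -1.3 13.1] rot [0.001 0.001 0.   ]
cradle_large 0.77 [ 0.4347 -0.2906  3.3861] 1.936
```

View pics/w15.png

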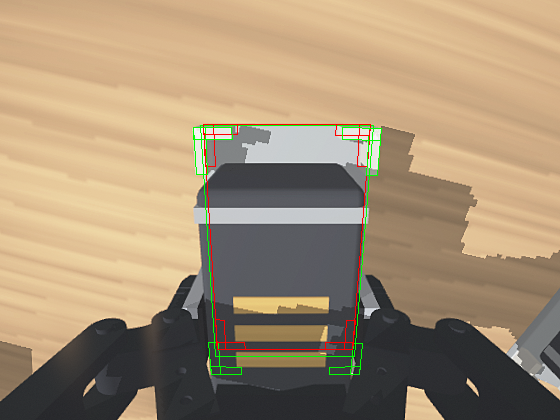

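```bash
python3 -m creep '[0.0015,-0.001,0.005,0.001,0.001,0,0.03]'; python3 -m creep '[0,0,0.004,0,0,0,0.03]'; python3 -m creep '[0,0,0.002,0,0,0,0.03]';python3 go.py 0.434 -0.2912 0.025 1.817
```

```text
t: 19.55
tool_pos: [0.4344, -0.2911, 0.033]
tcp_rot: [0.615, 0.789, -0.0, 0.0]
force: [0.1, 0.4, -3.5]
finger_gap: 0.051
t: 19.65
tool_pos: [0.4341, -0.2909, 0.0287]
tcp_rot: [0.615, 0.789, -0.0, -0.0]
force: [-0.6, -0.1, -3.3]
finger_gap: 0.0506
t: 19.75
tool_pos: [0.4342, -0.291, 0.0266]
tcp_rot: [0.615, 0.789, -0.0, 0.0]
force: [0.5, -0.1, -3.3]
finger_gap: 0.0509
t 19.75 pos [ 0.4342 -0.291   0.0266] yaw 1.8172 gap 0.0509 F [ 0.5 -0.1 -3.3]
d(mm) [-0.2 -0.3  1.6] rot [-0.  0.  0.]
```

```bash
python3 -m creep '[0,0,0.001,0,0,0,0.03]'; python3 -m creep '[0,0,0.001,0,0,0,0.03]'; python3 -m creep '[0,0,0.0006,0,0,0,0.03]'
```

```text
t: 19.85
tool_pos: [0.4341, -0.2909, 0.0254]
tcp_rot: [0.615, 0.789, -0.0, 0.0]
force: [-0.1, 0.6, -3.6]
finger_gap: 0.0509
t: 19.95
tool_pos: [0.4343, -0.291, 0.0245]
tcp_rot: [0.615, 0.789, -0.0, 0.0]
force: [0.2, 0.9, -3.4]
finger_gap: 0.051
t: 20.05
tool_pos: [0.4343, -0.2911, 0.0239]
tcp_rot: [0.615, 0.789, -0.0, 0.0]
force: [-1.8, 1.1, 2.5]
finger_gap: 0.0514
```

```bash
python3 -m creep '[0,0,0.0002,0,0,0,0.062, 0,0,0,0,0,0,0.072, 0,0,0,0,0,0,0.074]'; python3 go.py 0.434 -0.2912 0.1 1.817; python3 -m creep '[0,0,-0.02,0,0,0,0.074, 0,0,-0.04,0,0,0,0.074, 0,0,-0.04,0,0,0,0.085, 0,0,-0.02,0,0,0,0.085, 0,0,0,0,0,0,0.085]'; python3 wfit.py w16 pack_large_center+ cradle_large
```

```text
t: 20.35
tool_pos: [0.436, -0.2926, 0.0254]
tcp_rot: [0.615, 0.789, -0.0, 0.002]
force: [0.3, -0.9, 0.1]
finger_gap: 0.0741
t 20.35 pos [ 0.436  -0.2926  0.0254] yaw 1.8171 gap 0.0741 F [ 0.3 -0.9  0.1]
d(mm) [  1.5  -1.5 -74.6] rot [0.002 0.004 0.   ]
t: 20.85
tool_pos: [0.4361, -0.2926, 0.1506]
tcp_rot: [0.615, 0.789, -0.0, 0.003]
force: [0.9, -0.7, -0.4]
finger_gap: 0.0852
pack_large_center 0.95 [ 0.4345 -0.2919  3.3871] 0.022
cradle_large 0.89 [ 0.4347 -0.2908  3.3882] 2.229
```

View pics/w16.png

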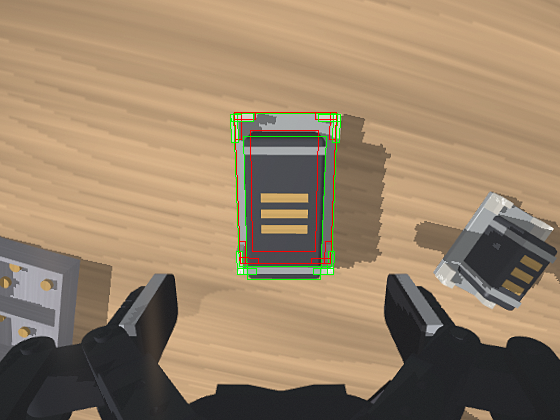

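```bash
python3 -m creep '[0,0,-0.03,0,0,0,0.085, 0,0,-0.03,0,0,0,0.085, 0,0,0,0,0,0,0.085]'; python3 - <<'E'
from ov import *
from bench import vision
a=[]
for c,bb in(("top",(90,140,480,300)),("scene",(100,130,490,300))):
    im=vision.capture(c)[:,:,::-1]; x0,y0,x1,y1=bb
    old=cv2.imread(f'pics/{c}0.png')
    a+=[cv2.resize(old[y0:y1,x0:x1],(400,170*400//390)),cv2.resize(im[y0:y1,x0:x1],(780,300))]
cv2.imwrite('pics/final.png',np.vstack([a[1],a[3]]))
E
```

```text
t: 21.3
tool_pos: [0.4299, -0.2873, 0.2004]
tcp_rot: [0.615, 0.788, 0.0, -0.008]
force: [1.0, 0.3, 0.2]
finger_gap: 0.0847
```

View pics/final.png

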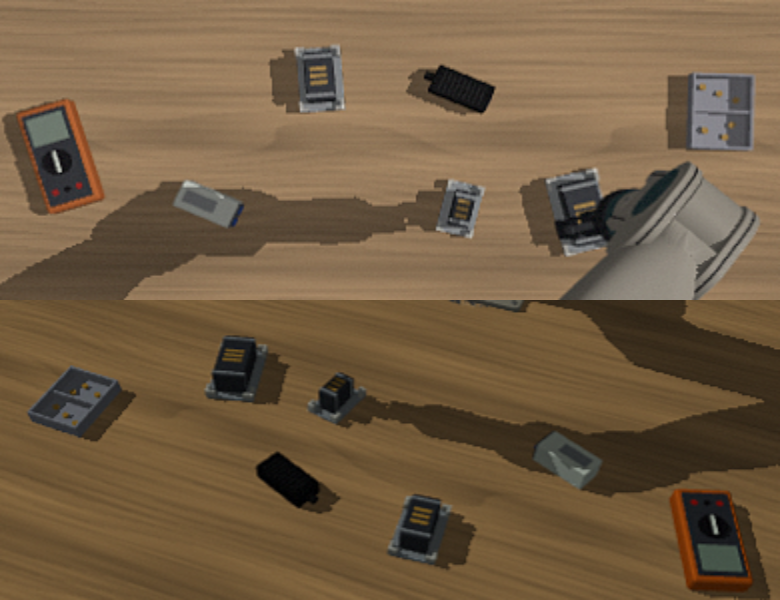

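All three packs sit flat in their cradles and the bystanders look unmoved in both views, so I'm handing in.

```bash
python3 -c "
from bench import order
print(order.finish_job())"
```

```text
the job is handed in; nothing more can be done
None
```

All three battery packs are on charge, each in the cradle of its own size, and I handed the job in at about 21.4 s of the 88 s allowed.

- **Placing:** the wrist-camera fits after release put the packs about 1 mm (small and large) and 1.5 mm (medium) from their cradle centres. They line up with the cradles to within about 0.01 rad. The pockets leave 8 mm all round.
- **Gentleness:** I lowered each pack until it touched the plate before opening the jaws. The medium and large packs touched with only a few newtons. The small pack was lowered in a larger step and briefly pressed its cradle with about 39 N (vertical; about 41 N in total) through the grip. I backed off 1 mm before opening. That is far below the 120 N wrist limit, but at about the 40 N limit for the arm or gripper body. The load went through the pack, not the gripper's body.
- **Bystanders:** in the last top and scene pictures the adapter, module, multimeter and tray look unmoved; I did not measure this. The gripper was open and clear, about 0.2 m up.
- **Disagreements:** the top and scene cameras differed by 2–6 mm in y, so I used the wrist camera for the fine work. The automatic cradle outlines fitted poorly where a pack covered the cradle, so I checked those by eye against the overlays.

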